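Stack four tapered ingots on the plate, alternately inverted and crosswise

ROBOT

A 7-joint arm with a two-finger parallel gripper is mounted at the origin on a cart in front of the work surface, level with it; the furniture and walls round the work are solid. World frame = base frame: x ahead of the robot, y to its left, z up, the work surface at z = 0. Lengths are in m, angles in rad, forces in N, time in s.
With the tool pointing down it reaches from about 0.4 to 0.925 m from the base axis. Payload 5.6 kg.
Tool frame: the origin (TCP) lies on the centre line of the jaws, within the pads' length; the fingertips stand 22 mm ahead of it and the grasp point (between the pads) lies 3 mm ahead of it; z points along the fingers, y is the line along which they close (so a half turn about z gives the same grasp; the last joint's range is limited). The gripper opens to 85 mm and grips with 20 to 120 N. Pads are 22 mm wide; open, the fingers measure 114 mm over their backs; the gripper's body (76 mm by 85 mm) begins 54 mm behind the grasp point. The pads swing forward as they close: fully open they stand 13 mm farther back than shut.
Start: joints at [-1.388, 0.468, -0.012, 1.603, 0.006, 1.071, -0.056], TCP at [0.146, 0.633, 0.227] pointing down, gripper open.
Joint ranges: [-2.53, 2.53], [-0.31, 2.02], [-1.57, 1.55], [0.28, 2.44], [-1.29, 4.43], [0.15, 1.84], [-2.92, 2.92]. Speed limits (rad/s): [2.57, 2.57, 3.14, 3.14, 3.14, 3.14, 3.14].

INTERFACE

Orientations are given as a unit quaternion [w, x, y, z].
In Python, from workcell import manip gives the robot as it stands.
- The arm moves only by the tool apply_moves, never from a script. Its arguments are lists of equal length, an entry for each row: "dp": the shift along the tool's x, y, z in units of 40 mm (1.0 is 40 mm), a list of three; "rot": the turn, a rotation vector about the tool's x, y, z in units of 8 degrees (1.0 is 8 degrees), a list of three; "hand": the closure in counts, from 0 (fully open) to 255 (shut). A call has 1 to 12 rows; each row is the pose to reach, as a shift and turn from the pose commanded when the call began, along the tool's axes at that moment; what a row does not reach only later rows make up. A row lasts 1/10 s, in which the tool goes at most 50 mm and 8.59 degrees, less where a joint would pass 70% of its speed; a pose out of reach is approached as far as the arm can. A call with a gripper value outside its range is refused whole. The fingers move at their own pace and stop on an object; the grip force is fixed at half the most. Time passes only in rows, so rows that repeat a pose let the fingers close. It gives the time, the measured TCP pose, the force, the opening and the grip force at its end, in the units of the state.
- manip.get_state(): the state, without advancing time (a new reading comes with each control period).
- manip.capture(name): name is "scene" or "top" or "wrist"; returns a dict with "img" (400x640x3 uint8, red, green, blue), "z_map" (400x640 float32, m along the optical axis (not along the pixel's ray), 0 where there is no reading), "intrinsics" (3x3 intrinsics, pixels), "dist_coeffs" ([k1, k2, p1, p2, k3] as OpenCV has them; the pictures are not rectified), "R" (3x3) and "t" (3): a world point X has camera coordinates R X + t; the wrist camera has in their place "tool_from_camera" (4x4, takes a point from camera to tool coordinates, whose origin is the TCP and whose axes are the flange's). Camera axes: x right, y down, z forward; pixel columns grow to the right and rows downward; lengths in m; the calibration is good to about 2 mm. A picture is of the moment at which its call begins: read the wrist's pose just before it.
- manip.sign_off(): hands the job in; it is judged then, once.
Trained networks look in the newest picture that a camera, given by its name, has taken for a name from the list of things; names that differ only in an ending like _2 or _b are one class to them, and where a whole thing is asked for, a point or a joint stands for the part that bears it (a point fixed in the world has none). Each returns a list of dicts, best first, with "confidence" (0 to 1); they miss things now and then, are a little off and sometimes report something else, mostly with a low value. They report only what shows in the picture. A call takes as long as a camera call. They do not tell look-alikes from the thing itself.
- manip.silhouettes(camera, query): "region" (400x640 bool, what is visible of it) and "rect" ([left, top, right, bottom] in pixels, round what is visible of it).
The state is a dict: "time": time; "q": joint angles; "dq": joint speeds; "joint_torque": joint torques, N m; "ee_pos": TCP position; "tcp_rot": TCP orientation; "wrist_force": force on the tool from outside, world axes, zero at the start; "torque": the same for the moment, N m; "width": finger opening in m; "finger_force": force on a finger pad.
Only numpy, scipy, OpenCV 4.12 (cv2) and the standard library are available. Lean on these libraries where they do the work, as an engineer would, in place of code of your own. Each camera call takes 0.05 s, during which the arm holds its last target. There are 200 camera calls.

TASK

Stack the four tapered aluminium ingots on the square grey plate as a compact, level pile of two layers. Each layer is one ingot lying wide face down beside one lying wide face up, ends level and slanted sides mated close together; the upper layer lies squarely across the lower one. Keep every ingot the way up you find it, and leave the round dish and the two microplates where they are.

Things in the scene. Friction and masses are not known exactly. Their poses are not given: they have to be found in the camera images.
- ingot_a_center (a point): Cast aluminium ingot, a bar of trapezoid section that lies wide face down (narrow face on top). 66 mm long, 30 mm high, wide face 42 mm, narrow face 24 mm; the two long sides slant evenly, the two end faces are upright, flat and parallel, 66 mm apart. 0.12 to 0.24 kg. The point is its centre, half-way up (15 mm above its underside); z up, y along its length, x across it.
- ingot_b_center (a point): Cast aluminium ingot, a bar of trapezoid section that lies wide face down (narrow face on top). 66 mm long, 30 mm high, wide face 42 mm, narrow face 24 mm; the two long sides slant evenly, the two end faces are upright, flat and parallel, 66 mm apart. 0.12 to 0.24 kg. The point is its centre, half-way up (15 mm above its underside); z up, y along its length, x across it. Same as ingot_a.
- ingot_c_center (a point): Cast aluminium ingot, a bar of trapezoid section that lies upside down: narrow face down, wide face on top. 66 mm long, 30 mm high, wide face 42 mm, narrow face 24 mm; the two long sides slant evenly, the two end faces are upright, flat and parallel, 66 mm apart. 0.12 to 0.24 kg. The point is its centre, half-way up (15 mm above its underside); z up, y along its length, x across it.
- ingot_d_center (a point): Cast aluminium ingot, a bar of trapezoid section that lies upside down: narrow face down, wide face on top. 66 mm long, 30 mm high, wide face 42 mm, narrow face 24 mm; the two long sides slant evenly, the two end faces are upright, flat and parallel, 66 mm apart. 0.12 to 0.24 kg. The point is its centre, half-way up (15 mm above its underside); z up, y along its length, x across it. Same as ingot_c.
- plate_top (a point): Grey square plastic stacking plate, 130 x 130 mm, 12 mm high, fixed on the bench. The point is the centre of its top face (12 mm above the bench); x and y along its sides, z up.
- petri_dish: Bystander: round translucent white dish, 57 mm across, 14 mm high, loose. Origin at the centre of its underside.
- well_plate: Bystander: white microplate with many small wells, 128 x 86 x 14 mm, loose, beyond the stacking plate to the right. Origin at the centre of its underside.
- well_plate_b: Bystander: white microplate like the other, 128 x 86 x 14 mm, loose, beyond the stacking plate to the left. Origin at the centre of its underside.
There are look-alikes about, which are no part of the job. What is shaped like the part that bears ingot_c_center but black or blue is not meant.

How it is judged:
By the outcome, as a careful person would: the job done as asked, in the order asked, and still so for the second after the job is handed in, with the robot touching nothing.
It also fails if it takes over 72 s, if anything falls off the work surface, if the arm or the gripper's body presses on something with over 40 N, if the wrist force passes 120 N, or if a joint passes its speed limit or range.

## Working session

There is one attempt and no reset: what is moved stays moved. The work goes in short steps, Python scripts to look and compute and a tool call to move; the robot and the scene stay as the last step left them, time stands still between calls to the robot, and variables do not carry over. Pictures are saved under pics/ and viewed, at most 10 in all, crops included, and the job is handed in when it is done.

Besides the shell and the picture viewer there is one more tool, called after "Request:" as name(argument=value, ...), one argument or row to a line, values as JSON. apply_moves: Moves the arm, as the interface text tells. Its arguments: {"type":"object","properties":{"dp":{"type":"array"},"rot":{"type":"array"},"hand":{"type":"array"}},"required":["dp","rot","hand"]}

```bash
mkdir -p pics; ls; python3 - <<'E'
from workcell import manip
import cv2,numpy as np,pickle
s=manip.get_state(); print(s)
D={}
for c in ("scene","top"):
    f=manip.capture(c); cv2.imwrite(f"pics/{c}0.png",f["img"][:,:,::-1]); D[c]=f
    print(c,f["intrinsics"].tolist(),f["dist_coeffs"],np.round(f["R"],4).tolist(),f["t"])
    for q in ("ingot_a_center","ingot_c_center"):
        L=manip.silhouettes(c,q); D[c+q]=L
        for d in L: print(c,q,round(d["confidence"],2),d["rect"],int(d["region"].sum()))
pickle.dump(D,open("d0.pkl","wb"))
E
```

```text
pics
{'time': 0.0, 'q': array([-1.38797939,  0.46839434, -0.01160318,  1.60365042,  0.00600482,
        1.07139075, -0.05633227]), 'dq': array([ 0.00127554, -0.00051878,  0.00194753, -0.00218761,  0.002498  ,
       -0.00221124, -0.00111805]), 'joint_torque': array([-1.97321829e-04, -5.32390487e+01,  2.15150882e-02, -2.51293319e+01,
        1.15370593e-02,  7.88085745e-03, -6.24446287e-06]), 'ee_pos': array([0.14547635, 0.63291841, 0.2261161 ]), 'tcp_rot': array([-3.71846017e-05,  1.12715109e-01,  9.93626935e-01, -9.03457698e-04]), 'wrist_force': array([-0.05448953,  0.71271353,  0.46157848]), 'torque': array([-0.04369736,  0.04440861, -0.02884402]), 'finger_force': 0.0, 'width': 0.08522862288568303}
scene [[503.2607171675206, 0.0, 326.73217102313083], [0.0, 503.2607171675206, 196.05419898449918], [0.0, 0.0, 1.0]] [-0.11570513  0.          0.          0.          0.        ] [[0.8526, -0.5225, -0.0023], [-0.2984, -0.4832, -0.8231], [0.4289, 0.7025, -0.5679]] [-0.4449787   0.22353199  1.25004938]
scene ingot_a_center 0.77 [357.8, 267.3, 380.6, 294.5] 427
scene ingot_a_center 0.23 [293.6, 159.5, 314.4, 177.0] 227
scene ingot_c_center 0.67 [244.0, 197.3, 268.1, 210.8] 264
scene ingot_c_center 0.61 [270.4, 150.0, 292.4, 158.2] 207
scene ingot_c_center 0.48 [250.9, 169.9, 271.6, 190.9] 246
top [[370.7396994675231, 0.0, 318.8603969573389], [0.0, 370.7396994675231, 198.49313922182358], [0.0, 0.0, 1.0]] [0.01801902 0.         0.         0.         0.        ] [[-0.0258, -0.999, 0.037], [-0.9973, 0.0232, -0.0694], [0.0684, -0.0387, -0.9969]] [0.03719233 0.56184833 0.93941367]
top ingot_a_center 0.64 [426.3, 228.0, 453.0, 242.9] 411
top ingot_c_center 0.82 [206.2, 240.4, 234.8, 258.0] 493
top ingot_c_center 0.81 [249.8, 261.2, 281.7, 287.5] 429
```

```bash
python3 - <<'E'
import cv2
a=cv2.imread("pics/scene0.png");b=cv2.imread("pics/top0.png")
cv2.imwrite("pics/top0c.png",cv2.resize(b,(800,500),interpolation=cv2.INTER_CUBIC))
cv2.imwrite("pics/scene0c.png",cv2.resize(a[110:330,180:480],(800,587),interpolation=cv2.INTER_CUBIC))
E
```

```text
(no output)
```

View pics/top0c.png

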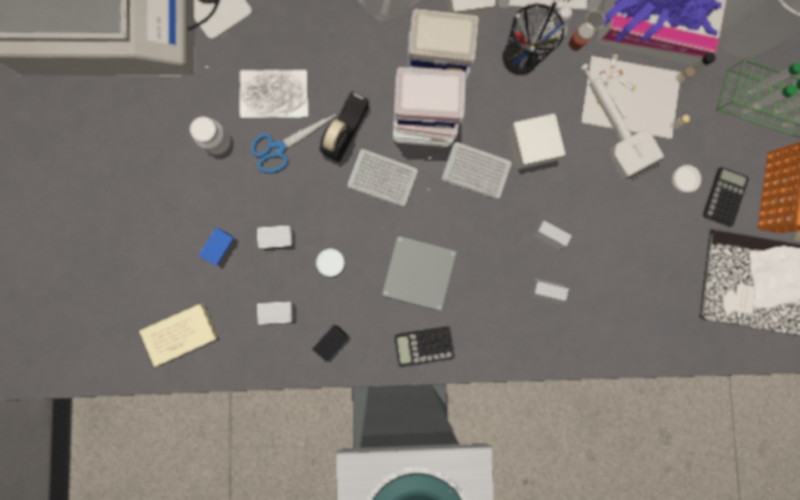

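View pics/scene0c.png

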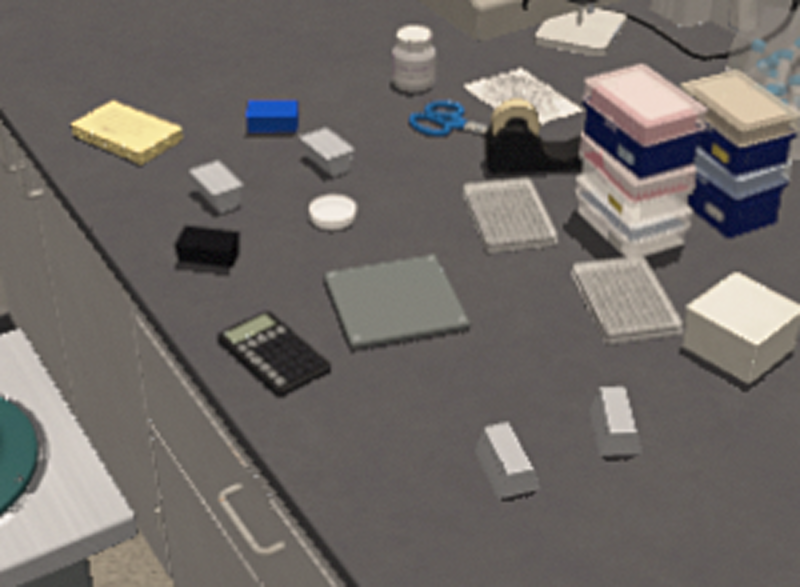

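Top picture (800-px view): the silver ingots with the narrow face up, a and b, are at (555,233) and (551,290). The silver ingots with the wide face up, c and d, are at (274,237) and (274,313). The look-alikes are blue at (217,247) and black at (331,343), and I exclude them by colour. The plate is at (420,272), the dish at (330,262) and the microplates at (382,177) and (476,170). The enlarged scene crop confirms the shapes: slanted sides visible on a and b, overhanging tops on c and d.

```bash
cat > h.py <<'E'
import numpy as np,cv2
from scipy.spatial.transform import Rotation as Rn
def cloud(f,pose=None):
    """world points per pixel (400,640,3), nan where no depth"""
    z=f["z_map"].astype(float); h,w=z.shape
    uv=np.stack(np.meshgrid(np.arange(w),np.arange(h)),-1).reshape(-1,1,2).astype(float)
    n=cv2.undistortPoints(uv,f["intrinsics"],f["dist_coeffs"]).reshape(h,w,2)
    P=np.dstack([n*z[...,None],z]); P[z<=0]=np.nan
    if "R" in f: return (P-f["t"])@f["R"]
    T=np.array(f["tool_from_camera"]); P=P@T[:3,:3].T+T[:3,3]
    p,q=pose; return P@Rn.from_quat(np.roll(q,-1)).as_matrix().T+p
def rect(P,c,r,zlo,zhi):
    """top-face rectangle near xy c: centre, yaw of long side (deg), sizes, median z"""
    m=(np.hypot(P[...,0]-c[0],P[...,1]-c[1])<r)&(P[...,2]>zlo)&(P[...,2]<zhi)
    m=m.astype(np.uint8); k,l,st,_=cv2.connectedComponentsWithStats(m)
    m=l==1+np.argmax(st[1:,4])
    Q=P[m]; (cx,cy),(w,h),a=cv2.minAreaRect((Q[:,:2]*1000).astype(np.float32))
    if w<h: w,h,a=h,w,a+90
    return np.round([cx,cy,(a+90)%180-90,w,h,np.median(Q[:,2])*1000,len(Q)],1)
E
python3 - <<'E'
import pickle,numpy as np
from h import *
D=pickle.load(open("d0.pkl","rb"))
P=cloud(D["top"])
for n,(u,v) in dict(a=(444,186),b=(441,232),c=(219,189),d=(219,250),plate=(336,218),dish=(264,210)).items():
    p=P[v,u]; lo=(.005 if n in("plate","dish") else .02); r=.11 if n=="plate" else .05
    print(n,np.round(p*1000,1),rect(P,p,r,lo,.045))
S=cloud(D["scene"])
for n,(u,v) in dict(a=(410,265),b=(370,276),c=(303,163),d=(261,176),plate=(330,222)).items():
    p=S[v,u]; lo=(.005 if n=="plate" else .025); r=.11 if n=="plate" else .05
    print(n,np.round(p*1000,1),rect(S,p,r,lo,.045))
E
```

```text
a [ 587.  -302.1   27. ] [ 585.5 -300.6   59.1   66.1   29.    28.6  287. ]
b [ 468.4 -287.8   28.6] [ 467.5 -288.5   74.6   66.7   30.3   28.4  297. ]
c [591.8 276.1  29.3] [592.2 277.1 -86.7  65.8  40.6  29.4 420. ]
d [438.5 277.1  29.5] [439.1 277.6 -88.4  65.7  40.4  29.1 437. ]
plate [511.3 -20.3  10.1] [ 511.3  -17.3   73.7  130.3  129.9   11.1 2465. ]
dish [536.6 165.8  10.8] [538.  166.9  -1.6  54.4  54.4  13.4 387. ]
a [ 578.8 -309.3   32. ] [ 587.3 -304.2   61.3   68.9   27.8   29.4  195. ]
b [ 472.  -285.6   28.7] [ 468.1 -290.6   75.4   68.1   28.2   29.7  221. ]
c [599.1 278.3  25.8] [592.5 271.9 -86.5  67.3  42.5  27.7 117. ]
d [442.8 276.4  27.3] [437.6 272.2 -87.8  68.5  40.7  27.9 142. ]
plate [514.5 -30.1  12.3] [ 511.2  -21.1   73.4  136.3  130.2   10.1 1269. ]
```

```bash
cat >> h.py <<'E'
def plan(*wps):
    """wps: (x,y,z mm, yaw deg of tool y); prints dp, rot rows from the present pose"""
    from workcell import manip
    s=manip.get_state(); p=s["ee_pos"]; R=Rn.from_quat(np.roll(s["tcp_rot"],-1)).as_matrix()
    yaw=np.degrees(np.arctan2(R[1,1],R[0,1]))
    print("t %.2f pos %s yaw %.2f w %.1f F %s"%(s["time"],np.round(p*1000,1),yaw,s["width"]*1000,np.round(s["wrist_force"],1)))
    for x,y,z,a in wps:
        a=np.radians(a); c,n=np.cos(a),np.sin(a)
        T=np.array([[-n,c,0],[c,n,0],[0,0,-1]]).T
        print("dp",np.round(R.T@(np.array([x,y,z])/1000-p)/.04,3),"rot",np.round(np.degrees(Rn.from_matrix(R.T@T).as_rotvec())/8,3))
def wrist(c,r=.05,zlo=.02,zhi=.045,name=None):
    from workcell import manip
    s=manip.get_state(); f=manip.capture("wrist")
    if name: cv2.imwrite(f"pics/{name}.png",f["img"][:,:,::-1])
    P=cloud(f,(s["ee_pos"],s["tcp_rot"])); 
    return f,P,rect(P,np.array(c)/1000,r,zlo,zhi)
E
python3 - <<'E'
from h import *
from workcell import manip
f=manip.capture("wrist"); print(np.round(f["tool_from_camera"],3),f["intrinsics"],f["dist_coeffs"])
plan((480,250,240,77),(500,-260,240,67),)
E
```

```text
[[ 0.    -0.945 -0.326  0.084]
 [ 1.     0.001 -0.001 -0.   ]
 [ 0.001 -0.326  0.945 -0.147]
 [ 0.     0.     0.     1.   ]] [[342.90413396   0.         322.76009066]
 [  0.         342.90413396 200.06797222]
 [  0.           0.           1.        ]] [-0.02185111  0.          0.          0.          0.        ]
t 0.35 pos [145.5 633.4 226.9] yaw 77.06 w 85.4 F [ 0.3 -0.8 -0.4]
dp [-10.296  -7.469  -0.325] rot [-0.003  0.     0.008]
dp [-13.638 -19.783  -0.32 ] rot [-3.000e-03  1.000e-03  1.258e+00]
```

Request:
apply_moves(
  dp=[
    [-10.3,-7.47,-0.33],
    [-10.3,-7.47,-0.33],
    [-10.3,-7.47,-0.33],
    [-10.3,-7.47,-0.33],
    [-10.3,-7.47,-0.33],
    [-10.3,-7.47,-0.33],
    [-10.3,-7.47,-0.33],
    [-10.3,-7.47,-0.33],
    [-10.3,-7.47,-0.33],
    [-10.3,-7.47,-0.33],
    [-10.3,-7.47,-0.33],
    [-10.3,-7.47,-0.33],
  ],
  rot=[
    [0,0,0],
    [0,0,0],
    [0,0,0],
    [0,0,0],
    [0,0,0],
    [0,0,0],
    [0,0,0],
    [0,0,0],
    [0,0,0],
    [0,0,0],
    [0,0,0],
    [0,0,0],
  ],
  hand=[0,0,0,0,0,0,0,0,0,0,0,0],
)

```text
time: 1.55
ee_pos: [0.4814, 0.2481, 0.2404]
tcp_rot: [0.0, 0.115, 0.993, -0.0]
wrist_force: [0.7, 1.1, 0.5]
width: 0.0857
finger_force: 0.0
```

Request:
apply_moves(
  dp=[
    [-5.65,-12.82,2.6],
    [-5.65,-12.82,2.6],
    [-5.65,-12.82,2.6],
    [-5.65,-12.82,2.6],
    [-5.65,-12.82,2.6],
    [-5.65,-12.82,2.6],
    [-5.65,-12.82,2.6],
    [-5.65,-12.82,2.6],
    [-5.65,-12.82,2.6],
    [-5.65,-12.82,2.6],
    [-5.65,-12.82,2.6],
    [-5.65,-12.82,2.6],
  ],
  rot=[
    [0,0,2.13],
    [0,0,2.13],
    [0,0,2.13],
    [0,0,2.13],
    [0,0,2.13],
    [0,0,2.13],
    [0,0,2.13],
    [0,0,2.13],
    [0,0,2.13],
    [0,0,2.13],
    [0,0,2.13],
    [0,0,2.13],
  ],
  hand=[0,0,0,0,0,0,0,0,0,0,0,0],
)

```text
time: 2.75
ee_pos: [0.5855, -0.3033, 0.1351]
tcp_rot: [-0.0, 0.26, 0.966, -0.001]
wrist_force: [-1.0, -0.8, 0.4]
width: 0.0855
finger_force: 0.0
```

```bash
python3 - <<'E'
from h import *
f,P,r=wrist((586,-302),zlo=.024,name="wa"); print(r)
print(rect(P,np.array((586,-302))/1000,.06,.010,.045))
plan((r[0],r[1],60,r[2]),(r[0],r[1],25,r[2]))
E
```

```text
[ 586.3 -302.2   60.    66.1   27.7   30.  2917. ]
[ 584.8 -301.3   60.    66.1   31.1   29.7 3658. ]
t 2.80 pos [ 585.3 -305.   134.8] yaw 59.80 w 85.4 F [ 1.  -2.6  0.6]
dp [0.015 0.078 1.869] rot [-0.02   0.002 -0.026]
dp [0.015 0.081 2.744] rot [-0.02   0.002 -0.026]
```

View pics/wa.png

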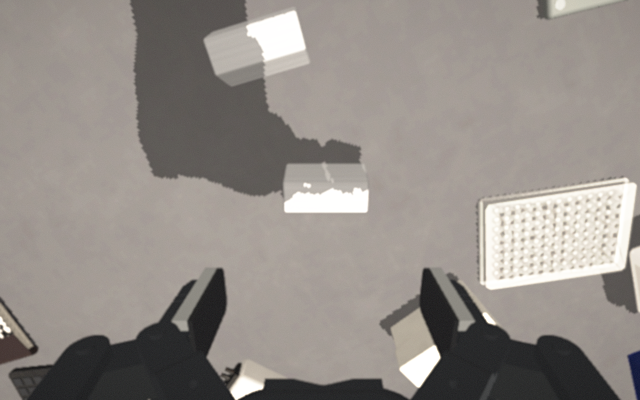

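The picture shows ingot a at (326,188), centred between the open fingers and parallel to them; b is at (257,47). The pose readings are noisy, so I'll measure in the tool frame instead.

```bash
cat >> h.py <<'E'
def tool(c=(0,0),r=50,ztop=30,dz=2.5,n=2,name=None,axis=90):
    """top face at world height ztop (mm) near tool xy c (mm): tool-frame centre mm, yaw off axis (deg), size; averaged"""
    from workcell import manip
    out=[]; zs=[]
    for i in range(n):
        s=manip.get_state(); zs.append(s["ee_pos"]*1000); f=manip.capture("wrist")
        P=cloud(f,(np.zeros(3),np.array([1.,0,0,0])))
        # level by the measured tilt
        R=Rn.from_quat(np.roll(s["tcp_rot"],-1)).as_matrix(); yw=np.arctan2(R[1,1],R[0,1])
        T=np.array([[-np.sin(yw),np.cos(yw),0],[np.cos(yw),np.sin(yw),0],[0,0,-1]]).T
        P=P@(T.T@R).T
        t=(zs[-1][2]-ztop)/1000
        q=rect(P,np.array(c)/1000,r/1000,t-dz/1000,t+dz/1000); q[2]=(q[2]-axis+90)%180-90; out.append(q)
    if name: cv2.imwrite(f"pics/{name}.png",f["img"][:,:,::-1])
    m=np.mean(out,0); print("tool rect",np.round(m,2),"spread",np.round(np.ptp(out,0)[:3],2),"pos",np.round(np.mean(zs,0),1),"t",manip.get_state()["time"],
      "| dp xy",np.round(m[:2]/40,3),"rot",round(m[2]/8,3),"tilt",np.round(Rn.from_matrix(T.T@R).as_rotvec(degrees=True),2))
    return m
E
python3 - <<'E'
from h import *
tool(n=3); tool(n=1,dz=4)
E
```

```text
tool rect [-1.17000e+00  3.30000e-01 -3.00000e-02  6.61000e+01  2.65000e+01
  1.04930e+02  2.67933e+03] spread [2.2 5.3 0.4] pos [ 585.5 -302.   135. ] t 2.95 | dp xy [-0.029  0.008] rot -0.004 tilt [-0.04  0.1  -0.  ]
tool rect [-2.300e+00 -4.000e+00 -1.000e-01  6.610e+01  2.690e+01  1.055e+02
  2.730e+03] spread [0. 0. 0.] pos [ 586.3 -297.6  135.6] t 3.0 | dp xy [-0.057 -0.1  ] rot -0.012 tilt [-0.09  0.1  -0.  ]
```

Request:
apply_moves(
  dp=[
    [0,0,0],
    [0,0,0],
    [0,0,0],
    [0,0,0],
    [0,0,0],
  ],
  rot=[
    [0,0,0],
    [0,0,0],
    [0,0,0],
    [0,0,0],
    [0,0,0],
  ],
  hand=[0,0,0,0,0],
)

```text
time: 3.5
ee_pos: [0.5857, -0.3002, 0.1364]
tcp_rot: [0.0, 0.259, 0.966, 0.0]
wrist_force: [-0.0, 0.0, 0.3]
width: 0.0854
finger_force: 0.0
```

```bash
python3 - <<'E'
from h import *
for i in range(4): tool(n=1)
E
```

```text
tool rect [-2.000e+00 -1.300e+00  1.000e-01  6.600e+01  2.670e+01  1.064e+02
  2.673e+03] spread [0. 0. 0.] pos [ 585.7 -300.2  136.4] t 3.55 | dp xy [-0.05  -0.032] rot 0.012 tilt [-0.01 -0.01  0.  ]
tool rect [-2.000e+00 -1.300e+00  2.000e-01  6.610e+01  2.650e+01  1.063e+02
  2.661e+03] spread [0. 0. 0.] pos [ 585.6 -300.3  136.4] t 3.6 | dp xy [-0.05  -0.032] rot 0.025 tilt [-0.   -0.01  0.  ]
tool rect [-1.900e+00 -1.200e+00  1.000e-01  6.610e+01  2.660e+01  1.063e+02
  2.671e+03] spread [0. 0. 0.] pos [ 585.6 -300.3  136.4] t 3.65 | dp xy [-0.048 -0.03 ] rot 0.012 tilt [-0.   -0.01  0.  ]
tool rect [-2.100e+00 -1.100e+00  1.000e-01  6.620e+01  2.660e+01  1.062e+02
  2.665e+03] spread [0. 0. 0.] pos [ 585.6 -300.4  136.3] t 3.7 | dp xy [-0.053 -0.028] rot 0.012 tilt [-0. -0.  0.]
```

Request:
apply_moves(
  dp=[
    [-0.06,-0.03,1.0],
    [-0.06,-0.03,1.9],
    [-0.06,-0.03,2.5],
    [-0.06,-0.03,2.78],
    [-0.06,-0.03,2.78],
    [-0.06,-0.03,2.78],
    [-0.06,-0.03,2.78],
    [-0.06,-0.03,2.78],
    [-0.06,-0.03,2.78],
    [-0.06,-0.03,2.78],
    [-0.06,-0.03,2.78],
    [-0.06,-0.03,2.78],
  ],
  rot=[
    [0,0,0],
    [0,0,0],
    [0,0,0],
    [0,0,0],
    [0,0,0],
    [0,0,0],
    [0,0,0],
    [0,0,0],
    [0,0,0],
    [0,0,0],
    [0,0,0],
    [0,0,0],
  ],
  hand=[0,0,0,0,0,0,255,255,255,255,255,255],
)

```text
time: 4.9
ee_pos: [0.5877, -0.3031, 0.026]
tcp_rot: [0.001, 0.259, 0.966, -0.0]
wrist_force: [0.9, 0.2, 5.2]
width: 0.0005
finger_force: 2.4
```

```bash
python3 - <<'E'
from h import *
from workcell import manip
plan((585,-302,150,60),(511,-17.5,150,73.7))
f=manip.capture("wrist"); cv2.imwrite("pics/wg.png",f["img"][:,:,::-1])
P=cloud(f,(np.zeros(3),np.array([1.,0,0,0])))
for v in range(150,400,20): print(v,np.round(P[v,323]*1000,1))
E
```

```text
t 4.90 pos [ 587.7 -303.1   26. ] yaw 60.02 w 0.5 F [0.9 0.2 5.2]
dp [ 0.067 -0.011 -3.1  ] rot [0.001 0.013 0.002]
dp [ 5.224  5.225 -3.108] rot [-0.     0.013 -1.711]
150 [50.7 -0.2 27.8]
170 [40.9 -0.2 24.9]
190 [29.8 -0.2 25.8]
210 [20.1 -0.2 21.7]
230 [15.9 -0.2  5.5]
250 [10.3 -0.2 -4.6]
270 [ 11.1  -0.2 -23.7]
290 [ 10.8  -0.1 -37.6]
310 [  4.7  -0.1 -41.2]
330 [ -4.   -0.1 -41.6]
350 [-75.4  -0.1  25.4]
370 [-92.7  -0.1  26.5]
390 [nan nan nan]
```

View pics/wg.png

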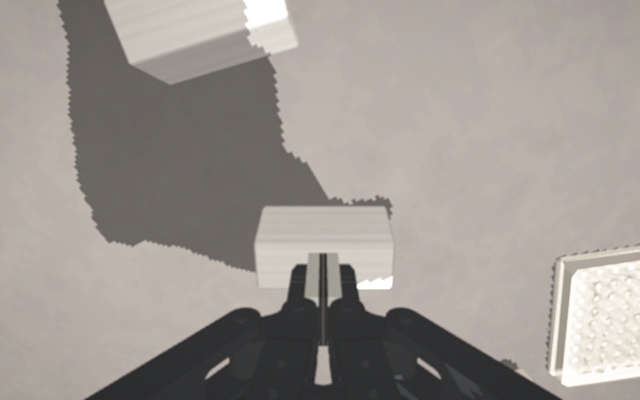

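The view shows the shut fingers at (323,255) resting on top of ingot a at (325,250), so they closed above it without gripping. By the image geometry the tips stand higher than the description says. I'll lift, open and measure the tips in the depth map.

Request:
apply_moves(
  dp=[
    [0,0,-0.8],
    [0,0,-1.6],
    [0,0,-2.0],
    [0,0,-2.0],
    [0,0,-2.0],
    [0,0,-2.0],
    [0,0,-2.0],
    [0,0,-2.0],
    [0,0,-2.0],
    [0,0,-2.0],
  ],
  rot=[
    [0,0,0],
    [0,0,0],
    [0,0,0],
    [0,0,0],
    [0,0,0],
    [0,0,0],
    [0,0,0],
    [0,0,0],
    [0,0,0],
    [0,0,0],
  ],
  hand=[255,255,140,75,75,75,75,75,75,75],
)

```text
time: 5.95
ee_pos: [0.587, -0.3026, 0.1048]
tcp_rot: [-0.0, 0.259, 0.966, 0.0]
wrist_force: [0.2, 0.9, 0.3]
width: 0.0599
finger_force: 0.0
```

```bash
python3 - <<'E'
from h import *
from workcell import manip
f=manip.capture("wrist"); P=cloud(f,(np.zeros(3),np.array([1.,0,0,0])))*1000
s=manip.get_state(); print(s["width"],s["ee_pos"],s["wrist_force"])
# fingers: anything within |y|<60,|x|<14 nearer than 30 mm
for sg in (-1,1):
    m=(abs(P[...,0])<14)&(P[...,1]*sg>2)&(P[...,1]*sg<60)&(P[...,2]<45)
    Q=P[m]; print(len(Q),np.round(np.percentile(Q[:,2],[90,99,99.9]),1), np.round(Q[Q[:,2]>np.percentile(Q[:,2],99)].mean(0),1), "inner y",np.round(np.percentile(abs(Q[:,1]),[1,5]),1))
tool(n=2); plan()
E
```

```text
0.06030708564764535 [ 0.58702817 -0.30260236  0.10492588] [-0.64377351  0.1436785  -0.16129224]
11638 [-32.  -14.4 -10.3] [  2.5 -31.4 -12.3] inner y [3.7 9.5]
11793 [-32.  -14.5 -10.3] [  2.5  30.5 -12.4] inner y [3.7 9.4]
tool rect [4.000e-01 5.000e-02 1.000e-01 6.605e+01 2.690e+01 7.485e+01 3.363e+03] spread [0.  0.1 0.2] pos [ 587.1 -302.6  105. ] t 6.1 | dp xy [0.01  0.001] rot 0.012 tilt [-0.  0. -0.]
t 6.10 pos [ 587.1 -302.6  105.1] yaw 60.02 w 60.6 F [ 0.3 -0.8  0.2]
```

Request:
apply_moves(
  dp=[
    [0,0,0.8],
    [0,0,1.7],
    [0,0,2.4],
    [0,0,2.8],
    [0,0,2.8],
    [0,0,2.8],
    [0,0,2.8],
    [0,0,2.8],
    [0,0,2.8],
    [0,0,2.8],
    [0,0,2.8],
    [0,0,2.8],
  ],
  rot=[
    [0,0,0],
    [0,0,0],
    [0,0,0],
    [0,0,0],
    [0,0,0],
    [0,0,0],
    [0,0,0],
    [0,0,0],
    [0,0,0],
    [0,0,0],
    [0,0,0],
    [0,0,0],
  ],
  hand=[0,0,0,0,0,0,255,255,255,255,255,255],
)

```text
time: 7.3
ee_pos: [0.5886, -0.3033, -0.0047]
tcp_rot: [0.002, 0.259, 0.966, -0.0]
wrist_force: [-0.7, 0.9, 6.1]
width: 0.0648
finger_force: 68.9
```

```bash
python3 - <<'E'
from h import *
plan((587.1,-302.6,120,60),(511,-17.5,120,73.7))
tool(n=1,dz=4)
E
```

```text
t 7.30 pos [ 588.6 -303.3   -4.7] yaw 60.02 w 64.8 F [-0.7  0.9  6.1]
dp [ 0.03  -0.    -3.117] rot [0.004 0.026 0.002]
dp [ 5.239  5.223 -3.133] rot [ 1.00e-03  2.60e-02 -1.71e+00]
tool rect [ 2.5000e+00 -3.0000e-01  5.0000e-01  9.2600e+01  2.8000e+01 -3.4600e+01
  1.0929e+04] spread [0. 0. 0.] pos [ 588.6 -303.3   -4.7] t 7.35 | dp xy [ 0.062 -0.008] rot 0.062 tilt [-0.03 -0.21  0.  ]
```

Request:
apply_moves(
  dp=[
    [0,0,-0.8],
    [0,0,-1.8],
    [0.4,0.4,-2.6],
    [1.2,1.1,-2.6],
    [2.0,1.83,-2.6],
    [2.8,2.56,-2.6],
    [3.5,3.2,-2.6],
    [4.2,3.84,-2.6],
    [4.8,4.39,-2.6],
    [5.2,4.75,-2.4],
    [5.45,5.0,-2.1],
    [5.6,5.12,-1.8],
  ],
  rot=[
    [0,0,0],
    [0,0,0],
    [0,0,-0.2],
    [0,0,-0.4],
    [0,0,-0.7],
    [0,0,-0.9],
    [0,0,-1.1],
    [0,0,-1.3],
    [0,0,-1.5],
    [0,0,-1.6],
    [0,0,-1.71],
    [0,0,-1.71],
  ],
  hand=[255,255,255,255,255,255,255,255,255,255,255,255],
)

```text
time: 8.55
ee_pos: [0.4954, -0.0115, 0.0653]
tcp_rot: [0.001, 0.141, 0.99, 0.001]
wrist_force: [0.2, 0.5, -2.9]
width: 0.0648
finger_force: 68.0
```

Request:
apply_moves(
  dp=[
    [0,0,0.25],
    [0,0,0.45],
    [0,0,0.45],
    [0,0,0.45],
    [0,0,0.45],
    [0,0,0.45],
  ],
  rot=[
    [0,0,0],
    [0,0,0],
    [0,0,0],
    [0,0,0],
    [0,0,0],
    [0,0,0],
  ],
  hand=[255,255,255,255,255,255],
)

```text
time: 9.15
ee_pos: [0.4958, -0.0136, 0.0475]
tcp_rot: [0.0, 0.142, 0.99, 0.0]
wrist_force: [1.2, 0.1, -2.6]
width: 0.0648
finger_force: 68.0
```

```bash
python3 - <<'E'
from h import *
from workcell import manip
plan((495.4,-13.4,8,73.7))
s=manip.get_state(); f=manip.capture("wrist"); cv2.imwrite("pics/hold.png",f["img"][:,:,::-1])
P=cloud(f,(s["ee_pos"],s["tcp_rot"])); np.save("hold.npy",P)
print(rect(P,s["ee_pos"][:2],.12,.006,.018))
T=cloud(f,(np.zeros(3),np.array([1.,0,0,0])))*1000
for v in range(180,300,8): print(v,np.round(T[v,323],1),np.round(T[v,290],1))
E
```

```text
t 9.15 pos [495.8 -13.6  47.5] yaw 73.66 w 64.8 F [ 1.2  0.1 -2.6]
dp [0.012 0.002 0.987] rot [ 0.002  0.006 -0.005]
[ 4.8510e+02 -1.1800e+01  7.3900e+01  1.3000e+02  7.5100e+01  1.2000e+01
  1.9963e+04]
180 [32.7 -0.3 35.6] [ 32.6 -18.5  35.7]
188 [28.3 -0.3 34.6] [ 28.2 -18.6  35.1]
196 [23.1 -0.3 36.4] [ 23.8 -18.6  34.3]
204 [18.8 -0.2 35. ] [ 18.7 -18.9  35.3]
212 [14.1 -0.2 34.6] [ 13.8 -19.   35.3]
220 [ 8.8 -0.2 35.6] [  9.1 -19.1  34.8]
228 [ 3.9 -0.2 35.3] [  3.6 -19.4  36.1]
236 [ 20.4  -0.2 -10.8] [ 20.5 -14.6 -11. ]
244 [ 19.1  -0.2 -15.9] [ 19.6 -14.  -17. ]
252 [ 17.4  -0.2 -19.8] [ 18.  -13.7 -21. ]
260 [ 17.   -0.2 -25.9] [ 16.1 -13.5 -24.4]
268 [ 15.9  -0.2 -30.3] [ 15.7 -13.  -29.9]
276 [ 14.6  -0.2 -33.8] [ 14.6 -12.6 -34. ]
284 [ 11.3  -0.2 -34.3] [ 12.  -12.6 -35.3]
292 [  8.3  -0.2 -34.9] [  7.4 -12.9 -33.7]
```

Request:
apply_moves(
  dp=[
    [-0.03,-0.03,0.5],
    [-0.03,-0.03,0.85],
    [-0.03,-0.03,1.0],
    [-0.03,-0.03,1.01],
    [-0.03,-0.03,1.01],
    [-0.03,-0.03,1.01],
    [-0.03,-0.03,1.01],
    [-0.03,-0.03,1.01],
    [-0.03,-0.03,1.01],
    [-0.03,-0.03,1.01],
    [-0.03,-0.03,1.01],
    [-0.03,-0.03,1.01],
  ],
  rot=[
    [0,0,-0.03],
    [0,0,-0.03],
    [0,0,-0.03],
    [0,0,-0.03],
    [0,0,-0.03],
    [0,0,-0.03],
    [0,0,-0.03],
    [0,0,-0.03],
    [0,0,-0.03],
    [0,0,-0.03],
    [0,0,-0.03],
    [0,0,-0.03],
  ],
  hand=[255,255,255,255,255,255,255,0,0,0,0,0],
)

```text
time: 10.4
ee_pos: [0.4963, -0.0148, 0.0066]
tcp_rot: [0.0, 0.14, 0.99, -0.0]
wrist_force: [1.1, 0.8, 0.5]
width: 0.0856
finger_force: 0.0
```

Request:
apply_moves(
  dp=[
    [0,0,-0.8],
    [0,0,-1.8],
    [0,0,-2.6],
    [0,0,-3.2],
    [0,0,-3.4],
    [0,0,-3.4],
    [0,0,-3.4],
    [0,0,-3.4],
    [0,0,-3.4],
    [0,0,-3.4],
  ],
  rot=[
    [0,0,0],
    [0,0,0],
    [0,0,0],
    [0,0,0],
    [0,0,0],
    [0,0,0],
    [0,0,0],
    [0,0,0],
    [0,0,0],
    [0,0,0],
  ],
  hand=[0,0,0,0,0,0,0,0,0,0],
)

```text
time: 11.4
ee_pos: [0.4958, -0.0149, 0.1419]
tcp_rot: [-0.001, 0.14, 0.99, -0.0]
wrist_force: [-0.4, 0.3, -0.3]
width: 0.085
finger_force: 0.0
```

```bash
cat >> h.py <<'E'
def both(c,ztop,r=50,dz=2.5,name=None):
    """world rect of a top face at height ztop near world c (mm), one wrist frame"""
    f,P,q=wrist(c,r/1000,(ztop-dz)/1000,(ztop+dz)/1000,name); return q
E
python3 - <<'E'
from h import *
print(both((497,-15),42),both((497,-15),42)); tool(ztop=42,n=1)
plan((592,275,140,93.3))
E
```

```text
[ 493.2  -14.8   73.7   66.1   26.3   42.1 2789. ] [ 493.5  -14.9   73.8   66.1   26.5   42.  2811. ]
tool rect [ 2.300e+00 -7.000e-01 -1.000e-01  6.620e+01  2.670e+01  1.002e+02
  2.838e+03] spread [0. 0. 0.] pos [496.  -14.9 142.2] t 11.55 | dp xy [ 0.057 -0.017] rot -0.012 tilt [0.02 0.04 0.  ]
t 11.55 pos [496.1 -14.8 142.4] yaw 73.93 w 85.8 F [ 0.1 -0.6  0.5]
dp [-0.3    7.626  0.057] rot [-1.000e-03 -4.000e-03 -2.421e+00]
```

Request:
apply_moves(
  dp=[
    [0,0.5,0],
    [-0.1,1.4,0],
    [-0.1,2.4,0],
    [-0.2,3.5,0],
    [-0.2,4.6,0],
    [-0.3,5.6,0],
    [-0.3,6.5,0],
    [-0.3,7.2,0],
    [-0.3,7.6,0.1],
    [-0.3,7.63,0.1],
    [-0.3,7.63,0.1],
    [-0.3,7.63,0.1],
  ],
  rot=[
    [0,0,-0.3],
    [0,0,-0.6],
    [0,0,-0.9],
    [0,0,-1.2],
    [0,0,-1.5],
    [0,0,-1.8],
    [0,0,-2.1],
    [0,0,-2.3],
    [0,0,-2.42],
    [0,0,-2.42],
    [0,0,-2.42],
    [0,0,-2.42],
  ],
  hand=[0,0,0,0,0,0,0,0,0,0,0,0],
)

```text
time: 12.75
ee_pos: [0.5922, 0.2731, 0.1387]
tcp_rot: [-0.0, -0.028, 1.0, -0.001]
wrist_force: [0.4, 0.3, 0.5]
width: 0.0854
finger_force: 0.0
```

Request:
apply_moves(
  dp=[
    [0,0,0.4],
    [0,0,0.4],
    [0,0,0.4],
    [0,0,0.4],
    [0,0,0.4],
  ],
  rot=[
    [0,0,0],
    [0,0,0],
    [0,0,0],
    [0,0,0],
    [0,0,0],
  ],
  hand=[0,0,0,0,0],
)

```text
time: 13.25
ee_pos: [0.5924, 0.2752, 0.123]
tcp_rot: [0.0, -0.029, 1.0, 0.0]
wrist_force: [-0.3, -0.2, 0.1]
width: 0.0852
finger_force: 0.0
```

```bash
python3 - <<'E'
from h import *
tool(n=1); tool(n=1,name="wc"); plan()
E
```

```text
tool rect [ 2.000e-01 -2.000e-01  2.000e-01  6.600e+01  4.080e+01  9.290e+01
  4.579e+03] spread [0. 0. 0.] pos [592.4 275.2 123. ] t 13.3 | dp xy [ 0.005 -0.005] rot 0.025 tilt [-0.02 -0.03  0.  ]
tool rect [ 2.000e-01 -2.000e-01 -1.000e-01  6.610e+01  4.060e+01  9.300e+01
  4.579e+03] spread [0. 0. 0.] pos [592.4 275.3 123. ] t 13.35 | dp xy [ 0.005 -0.005] rot -0.012 tilt [-0.02 -0.03  0.  ]
t 13.35 pos [592.4 275.3 123. ] yaw 93.30 w 85.5 F [-0.8 -0.6 -0.2]
```

View pics/wc.png

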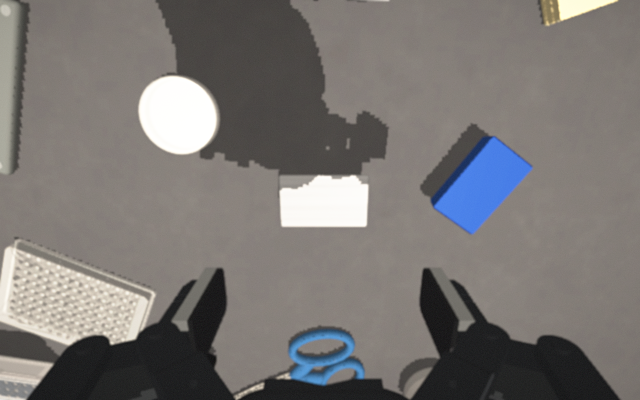

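c is the silver ingot at (324,200). The blue look-alike at (482,185) and the dish at (178,115) are both clear of the fingers.

Request:
apply_moves(
  dp=[
    [0,0,0.9],
    [0,0,2.0],
    [0,0,2.8],
    [0,0,3.15],
    [0,0,3.25],
    [0,0,3.25],
    [0,0,3.25],
    [0,0,3.25],
    [0,0,3.25],
    [0,0,3.25],
    [0,0,3.25],
  ],
  rot=[
    [0,0,0],
    [0,0,0],
    [0,0,0],
    [0,0,0],
    [0,0,0],
    [0,0,0],
    [0,0,0],
    [0,0,0],
    [0,0,0],
    [0,0,0],
    [0,0,0],
  ],
  hand=[0,0,0,0,0,0,255,255,255,255,255],
)

```text
time: 14.45
ee_pos: [0.5938, 0.276, -0.0049]
tcp_rot: [0.002, -0.029, 1.0, 0.001]
wrist_force: [-0.8, -0.6, 6.4]
width: 0.0652
finger_force: 68.3
```

```bash
python3 - <<'E'
from h import *
n=np.array([-.9601,.2797]); t=np.array([496.1,-14.9])-36*n; print(t)
plan((*t,52,73.75))
E
```

```text
[530.6636 -24.9692]
t 14.45 pos [593.8 276.   -4.9] yaw 93.30 w 65.2 F [-0.8 -0.6  6.4]
dp [ 2.004 -7.419 -1.443] rot [0.016 0.023 2.444]
```

Request:
apply_moves(
  dp=[
    [0,0,-0.8],
    [0,0,-1.8],
    [0.1,-0.5,-2.5],
    [0.4,-1.4,-2.5],
    [0.6,-2.4,-2.5],
    [0.9,-3.5,-2.5],
    [1.2,-4.6,-2.5],
    [1.5,-5.6,-2.5],
    [1.7,-6.5,-2.4],
    [1.9,-7.1,-2.2],
    [1.97,-7.4,-1.9],
    [1.97,-7.4,-1.6],
  ],
  rot=[
    [0,0,0],
    [0,0,0],
    [0,0,0.3],
    [0,0,0.6],
    [0,0,0.9],
    [0,0,1.2],
    [0,0,1.5],
    [0,0,1.8],
    [0,0,2.1],
    [0,0,2.3],
    [0,0,2.44],
    [0,0,2.44],
  ],
  hand=[255,255,255,255,255,255,255,255,255,255,255,255],
)

```text
time: 15.65
ee_pos: [0.5306, -0.0263, 0.0564]
tcp_rot: [0.0, 0.143, 0.99, -0.0]
wrist_force: [0.5, -0.0, -1.7]
width: 0.0652
finger_force: 67.4
```

Request:
apply_moves(
  dp=[
    [0,0,0.1],
    [0,0,0.1],
    [0,0,0.1],
    [0,0,0.1],
    [0,0,0.1],
    [0,0,0.1],
  ],
  rot=[
    [0,0,0],
    [0,0,0],
    [0,0,0],
    [0,0,0],
    [0,0,0],
    [0,0,0],
  ],
  hand=[255,255,255,255,255,255],
)

```text
time: 16.25
ee_pos: [0.5308, -0.0246, 0.053]
tcp_rot: [0.0, 0.141, 0.99, 0.0]
wrist_force: [0.5, 0.5, -1.0]
width: 0.0652
finger_force: 67.4
```

```bash
cat >> h.py <<'E'
def held(name=None):
    """held ingot: median tool x of its camera-facing top edge, z of top, and tool y centre"""
    from workcell import manip
    f=manip.capture("wrist"); T=cloud(f,(np.zeros(3),np.array([1.,0,0,0])))*1000
    if name: cv2.imwrite(f"pics/{name}.png",f["img"][:,:,::-1])
    m=(abs(T[...,1])<34)&(abs(T[...,0])<26)&(T[...,2]>-39)&(T[...,2]<-31)&(T[...,0]>11.5)
    Q=T[m]; e=[Q[abs(Q[:,1]-y)<2,0].max() for y in range(-28,29,7) if (abs(Q[:,1]-y)<2).any()]
    print("held edge x",np.round(e,1),"ztop",np.round(np.median(Q[:,2]),1),"y",Q[:,1].min().round(1),Q[:,1].max().round(1)); return T
E
python3 - <<'E'
from h import *
T=held("wh")
for v in range(180,300,8): print(v,np.round(T[v,323],1),np.round(T[v,290],1))
s=tool(c=(36,0),r=45,ztop=42,n=1); plan()
E
```

```text
held edge x [22.  22.  22.  22.  22.  21.9 21.7 22.  22.2] ztop -34.9 y -33.5 33.8
180 [39.6 -0.2 10.9] [ 39.6 -16.   10.7]
188 [35.9 -0.2  9.9] [ 35.3 -16.2  12. ]
196 [31.4 -0.2 11.3] [ 31.7 -16.2  10.5]
204 [27.5 -0.2 10.6] [ 27.6 -16.3  10.3]
212 [11.5 -0.3 41.3] [ 12.1 -19.5  39.9]
220 [ 6.7 -0.2 40.9] [  6.2 -19.9  42. ]
228 [ 1.8 -0.2 40.3] [  2.  -19.8  39.8]
236 [-3.7 -0.2 40.9] [ -3.8 -20.1  41. ]
244 [-9.6 -0.2 42. ] [ -9.3 -20.3  41.3]
252 [ 17.3  -0.2 -19.6] [ 17.7 -13.8 -20.5]
260 [ 20.6  -0.2 -32.4] [ 21.4 -12.4 -33.9]
268 [ 18.7  -0.2 -35. ] [ 18.6 -12.4 -34.9]
276 [ 15.1  -0.2 -34.7] [ 15.2 -12.5 -34.9]
284 [ 12.1  -0.2 -35.5] [ 11.4 -12.7 -34.5]
292 [  8.4  -0.2 -35.2] [  8.8 -12.7 -35.8]
tool rect [ 3.870e+01 -8.000e-01 -2.000e-01  6.630e+01  2.620e+01  1.090e+01
  7.021e+03] spread [0. 0. 0.] pos [530.7 -24.7  52.9] t 16.35 | dp xy [ 0.968 -0.02 ] rot -0.025 tilt [-0.01 -0.02  0.  ]
t 16.35 pos [530.7 -24.8  52.9] yaw 73.79 w 64.9 F [ 0.1 -0.1 -0.5]
```

Request:
apply_moves(
  dp=[
    [0,-0.02,0.5],
    [0,-0.02,0.9],
    [0,-0.02,1.1],
    [0,-0.02,1.13],
    [0,-0.02,1.13],
    [0,-0.02,1.13],
    [0,-0.02,1.13],
    [0.04,-0.02,1.13],
    [0.07,-0.02,1.13],
    [0.1,-0.02,1.13],
    [0.12,-0.02,1.13],
    [0.14,-0.02,1.13],
  ],
  rot=[
    [0,0,0],
    [0,0,0],
    [0,0,0],
    [0,0,0],
    [0,0,0],
    [0,0,0],
    [0,0,0],
    [0,0,0],
    [0,0,0],
    [0,0,0],
    [0,0,0],
    [0,0,0],
  ],
  hand=[255,255,255,255,255,255,255,255,255,255,255,255],
)

```text
time: 17.55
ee_pos: [0.5253, -0.0241, 0.0076]
tcp_rot: [0.0, 0.141, 0.99, 0.0]
wrist_force: [2.0, 0.0, -1.9]
width: 0.0651
finger_force: 67.3
```

Request:
apply_moves(
  dp=[
    [0,0,0.01],
    [0,0,0.02],
    [0,0,0.02],
    [0,0,0.02],
    [0,0,0.02],
  ],
  rot=[
    [0,0,0],
    [0,0,0],
    [0,0,0],
    [0,0,0],
    [0,0,0],
  ],
  hand=[255,255,255,255,255],
)

```text
time: 18.05
ee_pos: [0.5254, -0.0241, 0.007]
tcp_rot: [0.0, 0.141, 0.99, 0.0]
wrist_force: [1.7, -0.1, 5.4]
width: 0.0647
finger_force: 67.9
```

```bash
python3 - <<'E'
from h import *
T=held(); plan()
# a's top face in the tool frame
m=(T[...,0]>20)&(T[...,0]<75)&(abs(T[...,1])<40)&(abs(T[...,2]+34.9)<2.5)
Q=T[m]; print(len(Q),cv2.minAreaRect(Q[:,:2].astype(np.float32)) if len(Q)>9 else "", "x",np.percentile(Q[:,0],[1,99]).round(1))
for v in range(90,270,12): print(v,np.round(T[v,323],1))
E
```

```text
held edge x [26.  26.  25.9 26.  26.  26.  25.9 26.  26. ] ztop -34.9 y -33.6 33.5
t 18.10 pos [525.4 -24.1   7. ] yaw 73.78 w 65.0 F [ 0.3 -0.6  5.3]
13262 ((34.22697067260742, 0.15238189697265625), (28.518592834472656, 66.58572387695312), 0.1137847751379013) x [20.3 47.6]
90 [80.6 -0.3  7.1]
102 [76.3 -0.2 -4.9]
114 [71.7 -0.2 -5. ]
126 [67.  -0.2 -6.3]
138 [61.9 -0.2 -4.1]
150 [56.9 -0.2 -4.5]
162 [ 53.3  -0.2 -11.2]
174 [ 51.   -0.2 -21.3]
186 [ 48.5  -0.2 -28.7]
198 [ 45.7  -0.2 -34. ]
210 [ 41.9  -0.2 -35.6]
222 [ 37.4  -0.2 -35.7]
234 [ 32.3  -0.2 -34.6]
246 [ 27.7  -0.2 -34.8]
258 [ 22.3  -0.2 -34. ]
```

Request:
apply_moves(
  dp=[
    [0,0,-0.01],
    [0,0,-0.01],
    [0,0,-0.01],
    [0,0,-0.01],
    [0,0,-0.8],
    [0,0,-1.8],
    [0.2,0,-2.7],
    [0.4,0,-3.3],
    [0.4,0,-3.5],
    [0.4,0,-3.5],
    [0.4,0,-3.5],
    [0.4,0,-3.5],
  ],
  rot=[
    [0,0,0],
    [0,0,0],
    [0,0,0],
    [0,0,0],
    [0,0,0],
    [0,0,0],
    [0,0,0],
    [0,0,0],
    [0,0,0],
    [0,0,0],
    [0,0,0],
    [0,0,0],
  ],
  hand=[0,0,0,0,0,0,0,0,0,0,0,0],
)

```text
time: 19.3
ee_pos: [0.5089, -0.0197, 0.1452]
tcp_rot: [-0.001, 0.141, 0.99, -0.0]
wrist_force: [0.6, -0.7, 0.1]
width: 0.0851
finger_force: 0.0
```

Request:
apply_moves(
  dp=[
    [0,0,0],
    [0,0,0],
    [0,0,0],
  ],
  rot=[
    [0,0,0],
    [0,0,0],
    [0,0,0],
  ],
  hand=[0,0,0],
)

```text
time: 19.6
ee_pos: [0.5094, -0.0197, 0.1462]
tcp_rot: [-0.0, 0.141, 0.99, -0.0]
wrist_force: [0.5, 0.1, -0.2]
width: 0.0855
finger_force: 0.0
```

```bash
python3 - <<'E'
from h import *
print(both((513,-18),42,r=60),both((513,-18),42,r=60,name="wl")); tool(ztop=42,r=60,n=1)
plan((468.1,-290,135,74.8))
E
```

```text
[ 511.2  -20.4  -16.4   66.9   66.9   42.1 6898. ] [ 524.1  -24.5   73.6   66.1   40.6   42.1 3982. ]
tool rect [-1.550e+01 -6.000e-01 -1.000e-01  6.600e+01  4.050e+01  1.043e+02
  3.981e+03] spread [0. 0. 0.] pos [509.5 -19.6 146.5] t 19.75 | dp xy [-0.388 -0.015] rot -0.012 tilt [0.01 0.02 0.  ]
t 19.75 pos [509.6 -19.6 146.6] yaw 73.78 w 85.6 F [0.8 0.1 0.4]
dp [-0.893 -6.781  0.29 ] rot [-0.001 -0.001 -0.128]
```

View pics/wl.png

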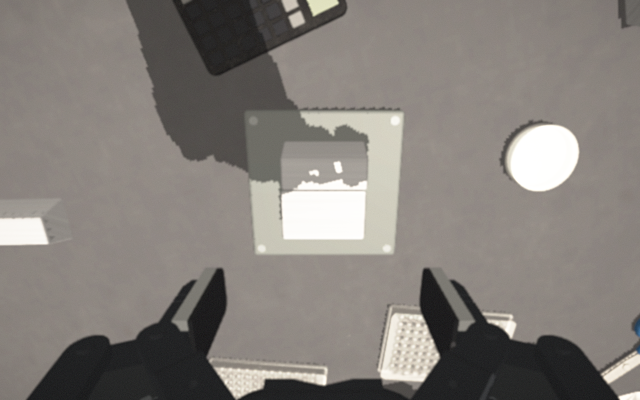

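The lower layer is a at (324,165) and c at (323,214). It is mated with level ends, and the combined top measures 67 x 67 mm. The dish at (545,157) and the microplates have not moved. Next is b.

Request:
apply_moves(
  dp=[
    [-0.1,-0.5,0],
    [-0.2,-1.3,0],
    [-0.3,-2.3,0],
    [-0.4,-3.3,0],
    [-0.6,-4.3,0.1],
    [-0.7,-5.2,0.2],
    [-0.8,-6.0,0.3],
    [-0.9,-6.5,0.4],
    [-0.9,-6.75,0.5],
    [-0.9,-6.78,0.6],
    [-0.9,-6.78,0.6],
    [-0.9,-6.78,0.6],
  ],
  rot=[
    [0,0,-0.13],
    [0,0,-0.13],
    [0,0,-0.13],
    [0,0,-0.13],
    [0,0,-0.13],
    [0,0,-0.13],
    [0,0,-0.13],
    [0,0,-0.13],
    [0,0,-0.13],
    [0,0,-0.13],
    [0,0,-0.13],
    [0,0,-0.13],
  ],
  hand=[0,0,0,0,0,0,0,0,0,0,0,0],
)

```text
time: 20.95
ee_pos: [0.4688, -0.2884, 0.1225]
tcp_rot: [-0.0, 0.131, 0.991, 0.0]
wrist_force: [1.6, -0.6, -0.7]
width: 0.0855
finger_force: 0.0
```

Request:
apply_moves(
  dp=[
    [0,0,0],
    [0,0,0],
    [0,0,0],
    [0,0,0],
    [0,0,0],
  ],
  rot=[
    [0,0,0],
    [0,0,0],
    [0,0,0],
    [0,0,0],
    [0,0,0],
  ],
  hand=[0,0,0,0,0],
)

```text
time: 21.45
ee_pos: [0.4684, -0.29, 0.1228]
tcp_rot: [0.0, 0.132, 0.991, -0.0]
wrist_force: [-0.4, 0.6, 0.4]
width: 0.0856
finger_force: 0.0
```

```bash
python3 - <<'E'
from h import *
tool(n=1); tool(n=1); plan()
E
```

```text
tool rect [ 9.000e-01  2.000e-01 -4.000e-01  6.600e+01  2.640e+01  9.270e+01
  2.932e+03] spread [0. 0. 0.] pos [ 468.4 -290.   122.8] t 21.5 | dp xy [0.022 0.005] rot -0.05 tilt [-0.   -0.01  0.  ]
tool rect [ 8.000e-01  2.000e-01 -1.000e-01  6.610e+01  2.630e+01  9.270e+01
  2.938e+03] spread [0. 0. 0.] pos [ 468.4 -290.   122.7] t 21.55 | dp xy [0.02  0.005] rot -0.012 tilt [-0.   -0.01  0.  ]
t 21.55 pos [ 468.4 -290.   122.7] yaw 74.82 w 85.4 F [ 0.4 -0.1 -0.1]
```

Request:
apply_moves(
  dp=[
    [0,0,0.9],
    [0,0,2.0],
    [0,0,2.8],
    [0,0,3.15],
    [0,0,3.24],
    [0,0,3.24],
    [0,0,3.24],
    [0,0,3.24],
    [0,0,3.24],
    [0,0,3.24],
    [0,0,3.24],
  ],
  rot=[
    [0,0,0],
    [0,0,0],
    [0,0,0],
    [0,0,0],
    [0,0,0],
    [0,0,0],
    [0,0,0],
    [0,0,0],
    [0,0,0],
    [0,0,0],
    [0,0,0],
  ],
  hand=[0,0,0,0,0,0,255,255,255,255,255],
)

```text
time: 22.65
ee_pos: [0.4697, -0.2907, -0.005]
tcp_rot: [0.002, 0.132, 0.991, -0.0]
wrist_force: [-1.2, 1.0, 6.1]
width: 0.0648
finger_force: 67.4
```

Request:
apply_moves(
  dp=[
    [0,0,-0.8],
    [0,0,-1.8],
    [0,0.5,-2.6],
    [0.1,1.3,-2.8],
    [0.2,2.2,-2.8],
    [0.3,3.2,-2.8],
    [0.4,4.2,-2.8],
    [0.6,5.2,-2.8],
    [0.7,6.1,-2.8],
    [0.8,6.8,-2.8],
    [0.79,7.1,-2.8],
    [0.79,7.17,-2.8],
  ],
  rot=[
    [0,0,0],
    [0,0,0],
    [0,0,0.6],
    [0,0,1.4],
    [0,0,2.2],
    [0,0,3.0],
    [0,0,3.8],
    [0,0,4.6],
    [0,0,5.4],
    [0,0,6.2],
    [0,0,7.0],
    [0,0,7.8],
  ],
  hand=[255,255,255,255,255,255,255,255,255,255,255,255],
)

```text
time: 23.85
ee_pos: [0.5136, -0.0021, 0.1058]
tcp_rot: [0.0, 0.627, 0.779, 0.001]
wrist_force: [-0.7, -1.0, -2.1]
width: 0.0651
finger_force: 67.6
```

Request:
apply_moves(
  dp=[
    [0,0,0.1],
    [0,0,0.3],
    [0,0,0.5],
    [0,0,0.7],
    [0,0,0.88],
    [0,0,0.88],
    [0,0,0.88],
    [0,0,0.88],
    [0,0,0.88],
    [0,0,0.88],
  ],
  rot=[
    [0,0,0.9],
    [0,0,1.8],
    [0,0,2.6],
    [0,0,3.3],
    [0,0,3.59],
    [0,0,3.59],
    [0,0,3.59],
    [0,0,3.59],
    [0,0,3.59],
    [0,0,3.59],
  ],
  hand=[255,255,255,255,255,255,255,255,255,255],
)

```text
time: 24.85
ee_pos: [0.5132, -0.005, 0.0702]
tcp_rot: [0.0, 0.8, 0.6, 0.0]
wrist_force: [0.3, -0.2, -1.3]
width: 0.065
finger_force: 67.5
```

```bash
python3 - <<'E'
from h import *
T=held(); plan((512.9,-5.0,37.5,-16.3))
for v in range(60,300,12): print(v,np.round(T[v,323],1),np.round(T[v,290],1))
E
```

```text
held edge x [15.9 16.3 16.5 16.1 16.  16.2 16.1 15.9 16.3] ztop -34.1 y -33.3 33.2
t 24.90 pos [513.1  -5.   70.1] yaw -16.29 w 65.1 F [-0.2  0.1 -0.7]
dp [-0.003 -0.006  0.815] rot [ 0.002 -0.003  0.001]
60 [96.   0.4 70.7] [ 96.1 -19.2  71.9]
72 [89.4  0.4 70.4] [ 89.4 -19.3  71.1]
84 [82.6  0.4 69.9] [ 82.6 -19.4  70.2]
96 [75.6  0.4 70. ] [ 75.6 -19.8  72. ]
108 [68.5  0.4 70.5] [ 68.7 -19.7  68.9]
120 [61.2  0.4 71.3] [ 61.3 -20.1  70.8]
132 [53.7  0.4 71.7] [ 54.1 -20.2  69.5]
144 [48.4  0.4 58.9] [ 48.4 -19.4  58.7]
156 [41.2  0.4 58.3] [ 41.2 -19.6  58.1]
168 [33.8  0.4 58. ] [ 34.2 -19.6  56.3]
180 [26.3  0.4 57.4] [ 26.2 -20.   57.9]
192 [18.1  0.4 59. ] [ 18.5 -20.2  57.7]
204 [17.6  0.4 37.8] [ 18.4 -18.3  35.5]
216 [14.1  0.4 28.1] [ 14.5 -17.6  27. ]
228 [ 7.3  0.4 27.3] [  7.1 -17.9  27.7]
240 [ 19.7   0.3 -13.7] [ 19.9 -13.8 -14.1]
252 [ 17.9   0.3 -21.2] [ 17.8 -13.2 -21. ]
264 [ 16.1   0.3 -27.7] [ 15.6 -12.8 -26.8]
276 [ 14.2   0.3 -33.5] [ 13.8 -12.3 -32.8]
288 [ 10.1   0.3 -35.3] [  9.6 -12.3 -34.5]
```

Request:
apply_moves(
  dp=[
    [-0.02,0,0.4],
    [-0.02,0,0.7],
    [-0.02,0,0.8],
    [-0.02,0,0.82],
    [-0.02,0,0.82],
    [-0.02,0,0.82],
    [-0.02,0,0.83],
    [-0.02,0,0.83],
    [-0.02,0,0.83],
    [-0.02,0,0.83],
    [-0.02,0,0.83],
    [-0.02,0,0.83],
  ],
  rot=[
    [0,0,0],
    [0,0,0],
    [0,0,0],
    [0,0,0],
    [0,0,0],
    [0,0,0],
    [0,0,0],
    [0,0,0],
    [0,0,0],
    [0,0,0],
    [0,0,0],
    [0,0,0],
  ],
  hand=[255,255,255,255,255,255,255,255,0,0,0,0],
)

```text
time: 26.1
ee_pos: [0.5127, -0.0058, 0.0364]
tcp_rot: [-0.0, 0.8, 0.6, -0.0]
wrist_force: [-0.1, -0.5, -0.4]
width: 0.0852
finger_force: 0.0
```

Request:
apply_moves(
  dp=[
    [0,0,-0.6],
    [0,0,-1.6],
    [0,0,-2.5],
    [0,0,-3.2],
    [0,0,-3.4],
    [0,0,-3.4],
    [0,0,-3.4],
    [0,0,-3.4],
    [0,0,-3.4],
    [0,0,-3.4],
  ],
  rot=[
    [0,0,0],
    [0,0,0],
    [0,0,0],
    [0,0,0],
    [0,0,0],
    [0,0,0],
    [0,0,0],
    [0,0,0],
    [0,0,0],
    [0,0,0],
  ],
  hand=[0,0,0,0,0,0,0,0,0,0],
)

```text
time: 27.1
ee_pos: [0.5124, -0.0059, 0.172]
tcp_rot: [-0.0, 0.8, 0.6, -0.001]
wrist_force: [-0.3, -0.6, 0.2]
width: 0.0854
finger_force: 0.0
```

```bash
python3 - <<'E'
from h import *
tool(ztop=72,n=1); print(both((512,-5),72)); plan((438.7,276,135,-88.2))
E
```

```text
tool rect [ 2.000e+00 -8.000e-01  1.000e-01  6.610e+01  2.660e+01  9.990e+01
  2.826e+03] spread [0. 0. 0.] pos [512.4  -5.9 172. ] t 27.15 | dp xy [ 0.05 -0.02] rot 0.012 tilt [ 0.06 -0.06 -0.  ]
[ 512.2   -3.9  -16.2   66.    26.7   72.1 2816. ]
t 27.20 pos [512.6  -5.9 172.3] yaw -16.32 w 85.3 F [ 0.7  0.  -0.5]
dp [ 6.245 -3.753  0.931] rot [-1.000e-03  6.000e-03  8.985e+00]
```

Request:
apply_moves(
  dp=[
    [0.4,-0.2,0],
    [1.1,-0.6,0],
    [1.9,-1.1,0],
    [2.8,-1.7,0],
    [3.7,-2.2,0.2],
    [4.5,-2.7,0.4],
    [5.3,-3.2,0.6],
    [5.9,-3.5,0.8],
    [6.2,-3.7,1.0],
    [6.25,-3.75,1.2],
    [6.25,-3.75,1.2],
    [6.25,-3.75,1.2],
  ],
  rot=[
    [0,0,0.6],
    [0,0,1.4],
    [0,0,2.3],
    [0,0,3.2],
    [0,0,4.1],
    [0,0,5.0],
    [0,0,5.9],
    [0,0,6.8],
    [0,0,7.7],
    [0,0,8.5],
    [0,0,8.98],
    [0,0,8.98],
  ],
  hand=[0,0,0,0,0,0,0,0,0,0,0,0],
)

```text
time: 28.4
ee_pos: [0.4387, 0.2763, 0.1242]
tcp_rot: [0.001, 1.0, 0.016, -0.0]
wrist_force: [-0.0, -0.5, 0.7]
width: 0.0852
finger_force: 0.0
```

Request:
apply_moves(
  dp=[
    [0,0,0],
    [0,0,0],
    [0,0,0],
    [0,0,0],
    [0,0,0],
    [0,0,0],
  ],
  rot=[
    [0,0,0],
    [0,0,0],
    [0,0,0],
    [0,0,0],
    [0,0,0],
    [0,0,0],
  ],
  hand=[0,0,0,0,0,0],
)

```text
time: 29.0
ee_pos: [0.439, 0.2763, 0.1248]
tcp_rot: [-0.0, 1.0, 0.016, 0.0]
wrist_force: [0.2, 0.6, 0.3]
width: 0.0852
finger_force: 0.0
```

```bash
python3 - <<'E'
from h import *
tool(n=1); tool(n=1); plan()
E
```

```text
tool rect [-4.000e-01  6.000e-01 -2.000e-01  6.610e+01  4.130e+01  9.480e+01
  4.474e+03] spread [0. 0. 0.] pos [439.  276.3 124.8] t 29.05 | dp xy [-0.01   0.015] rot -0.025 tilt [0.01 0.   0.  ]
tool rect [-5.000e-01  6.000e-01  6.000e-01  6.620e+01  4.120e+01  9.480e+01
  4.482e+03] spread [0. 0. 0.] pos [439.  276.3 124.8] t 29.1 | dp xy [-0.012  0.015] rot 0.075 tilt [0.01 0.   0.  ]
t 29.10 pos [439.  276.3 124.7] yaw -88.14 w 85.7 F [ 0.2 -0.2 -1. ]
```

Request:
apply_moves(
  dp=[
    [-0.01,0.01,0.9],
    [-0.01,0.01,2.0],
    [-0.01,0.01,2.8],
    [-0.01,0.01,3.2],
    [-0.01,0.01,3.29],
    [-0.01,0.01,3.29],
    [-0.01,0.01,3.29],
    [-0.01,0.01,3.29],
    [-0.01,0.01,3.29],
    [-0.01,0.01,3.29],
    [-0.01,0.01,3.29],
  ],
  rot=[
    [0,0,0.02],
    [0,0,0.02],
    [0,0,0.02],
    [0,0,0.02],
    [0,0,0.02],
    [0,0,0.02],
    [0,0,0.02],
    [0,0,0.02],
    [0,0,0.02],
    [0,0,0.02],
    [0,0,0.02],
  ],
  hand=[0,0,0,0,0,0,255,255,255,255,255],
)

```text
time: 30.2
ee_pos: [0.4394, 0.2764, -0.0055]
tcp_rot: [-0.001, 1.0, 0.015, 0.001]
wrist_force: [-0.2, -0.9, 6.9]
width: 0.0649
finger_force: 67.0
```

Request:
apply_moves(
  dp=[
    [0,0,-0.8],
    [0,0,-1.8],
    [0,0.2,-2.7],
    [0.1,0.8,-3.0],
    [0.3,1.7,-3.0],
    [0.4,2.7,-3.0],
    [0.6,3.7,-3.0],
    [0.8,4.8,-3.0],
    [1.0,5.8,-3.0],
    [1.2,6.7,-3.0],
    [1.3,7.5,-3.0],
    [1.34,7.95,-3.0],
  ],
  rot=[
    [0,0,0],
    [0,0,0],
    [0,0,-0.4],
    [0,0,-1.0],
    [0,0,-1.8],
    [0,0,-2.6],
    [0,0,-3.4],
    [0,0,-4.2],
    [0,0,-5.0],
    [0,0,-5.8],
    [0,0,-6.6],
    [0,0,-7.4],
  ],
  hand=[255,255,255,255,255,255,255,255,255,255,255,255],
)

```text
time: 31.4
ee_pos: [0.5019, -0.0436, 0.1139]
tcp_rot: [0.001, 0.862, 0.507, 0.001]
wrist_force: [0.5, 0.2, -2.5]
width: 0.0645
finger_force: 68.3
```

Request:
apply_moves(
  dp=[
    [0,0,0],
    [0,0,0.2],
    [0,0,0.5],
    [0,0,0.75],
    [0,0,0.75],
    [0,0,0.75],
    [0,0,0.75],
    [0,0,0.75],
    [0,0,0.75],
    [0,0,0.75],
  ],
  rot=[
    [0,0,-0.8],
    [0,0,-1.4],
    [0,0,-1.6],
    [0,0,-1.6],
    [0,0,-1.6],
    [0,0,-1.6],
    [0,0,-1.6],
    [0,0,-1.6],
    [0,0,-1.6],
    [0,0,-1.6],
  ],
  hand=[255,255,255,255,255,255,255,255,255,255],
)

```text
time: 32.4
ee_pos: [0.5017, -0.0403, 0.0833]
tcp_rot: [0.0, 0.8, 0.6, 0.0]
wrist_force: [0.2, 0.3, -2.4]
width: 0.0654
finger_force: 68.2
```

```bash
python3 - <<'E'
from h import *
T=held("wd"); plan((502.4,-40.4,37.5,-16.3))
tool(c=(36,0),r=45,ztop=72,n=1)
for v in range(180,300,12): print(v,np.round(T[v,323],1))
E
```

```text
held edge x [20.  20.  19.9 19.8 20.2 19.9 20.  20.  20.3] ztop -35.3 y -33.2 33.4
t 32.45 pos [501.7 -40.3  83.2] yaw -16.30 w 64.8 F [ 0.2 -0.1 -1.6]
dp [0.002 0.017 1.143] rot [ 0.002 -0.001  0.   ]
tool rect [ 3.800e+01 -1.000e-01  0.000e+00  6.630e+01  2.650e+01  1.120e+01
  7.082e+03] spread [0. 0. 0.] pos [501.7 -40.3  83.2] t 32.5 | dp xy [ 0.95  -0.002] rot 0.0 tilt [-0.02  0.01 -0.  ]
180 [39.3  0.3 11.3]
192 [33.7  0.3 10. ]
204 [27.   0.3 11.6]
216 [ 9.1  0.4 40.6]
228 [ 1.   0.4 41.6]
240 [-6.7  0.4 41.2]
252 [ 13.    0.3 -11.9]
264 [ 19.2   0.3 -33.3]
276 [ 16.    0.3 -36.4]
288 [ 10.9   0.3 -36.5]
```

View pics/wd.png

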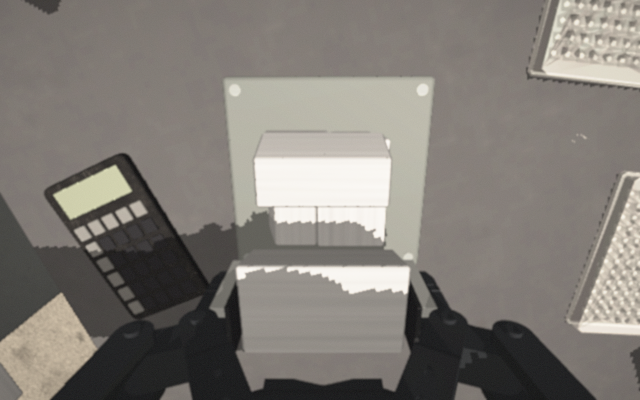

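The picture shows d held level at (323,310), b on the lower layer at (322,175), and everything else untouched. I'll lower d with a gap, slide it against b, then release.

Request:
apply_moves(
  dp=[
    [0,-0.01,0.5],
    [0,-0.01,0.9],
    [0,-0.01,1.1],
    [0,-0.01,1.15],
    [0,-0.01,1.15],
    [0,-0.01,1.15],
    [0,-0.01,1.15],
    [0.05,-0.01,1.15],
    [0.09,-0.01,1.15],
    [0.12,-0.01,1.15],
    [0.14,-0.01,1.15],
    [0.16,-0.01,1.15],
  ],
  rot=[
    [0,0,0],
    [0,0,0],
    [0,0,0],
    [0,0,0],
    [0,0,0],
    [0,0,0],
    [0,0,0],
    [0,0,0],
    [0,0,0],
    [0,0,0],
    [0,0,0],
    [0,0,0],
  ],
  hand=[255,255,255,255,255,255,255,255,255,255,255,255],
)

```text
time: 33.7
ee_pos: [0.5029, -0.0344, 0.0371]
tcp_rot: [0.0, 0.8, 0.6, -0.0]
wrist_force: [-0.9, -0.9, -1.4]
width: 0.065
finger_force: 68.3
```

Request:
apply_moves(
  dp=[
    [0,0,0.01],
    [0,0,0.02],
    [0,0,0.02],
    [0,0,0.02],
    [0,0,0.02],
  ],
  rot=[
    [0,0,0],
    [0,0,0],
    [0,0,0],
    [0,0,0],
    [0,0,0],
  ],
  hand=[255,255,255,255,255],
)

```text
time: 34.2
ee_pos: [0.503, -0.0344, 0.0365]
tcp_rot: [0.0, 0.8, 0.6, 0.0]
wrist_force: [-1.6, -1.7, 4.8]
width: 0.0649
finger_force: 69.1
```

```bash
python3 - <<'E'
from h import *
T=held(); plan()
for v in range(150,280,8): print(v,np.round(T[v,323],1),np.round(T[v,290],1))
E
```

```text
held edge x [26.  26.  26.  26.  26.  26.  25.8 25.9 26. ] ztop -35.4 y -33.2 33.5
t 34.25 pos [503.  -34.4  36.5] yaw -16.32 w 65.2 F [-1.6 -2.2  5.4]
150 [51.3  0.3 24.2] [ 51.2 -16.3  24.7]
158 [49.   0.3 15.7] [ 49.2 -15.5  15.2]
166 [ 52.    0.3 -13. ] [ 51.5 -13.1 -11.3]
174 [ 49.8   0.3 -17.3] [ 50.  -12.5 -18. ]
182 [ 48.    0.3 -22.5] [ 48.3 -12.1 -23.3]
190 [ 46.4   0.3 -27.4] [ 47.  -11.6 -29.1]
198 [ 45.3   0.2 -33.3] [ 45.6 -11.2 -34.1]
206 [ 43.2   0.2 -35.6] [ 43.3 -11.1 -35.9]
214 [ 40.2   0.2 -35.6] [ 40.4 -11.2 -36. ]
222 [ 37.    0.2 -34.9] [ 36.8 -11.4 -34.7]
230 [ 33.7   0.2 -34.6] [ 34.  -11.5 -35.3]
238 [ 31.4   0.2 -36.4] [ 31.1 -11.5 -35.8]
246 [ 27.5   0.3 -34.9] [ 28.1 -11.6 -36. ]
254 [ 24.4   0.3 -35.1] [ 24.7 -11.7 -35.7]
262 [ 21.4   0.3 -35.7] [ 21.4 -11.8 -35.6]
270 [ 17.8   0.3 -35.2] [ 17.8 -12.  -35.2]
278 [ 14.8   0.3 -35.9] [ 14.3 -12.1 -35. ]
```

Request:
apply_moves(
  dp=[
    [0,0,-0.01],
    [0,0,-0.01],
    [0,0,-0.01],
    [0,0,-0.01],
    [0,0,-0.8],
    [0,0,-1.8],
    [0.2,0,-2.7],
    [0.4,0,-3.3],
    [0.4,0,-3.5],
    [0.4,0,-3.5],
    [0.4,0,-3.5],
    [0.4,0,-3.5],
  ],
  rot=[
    [0,0,0],
    [0,0,0],
    [0,0,0],
    [0,0,0],
    [0,0,0],
    [0,0,0],
    [0,0,0],
    [0,0,0],
    [0,0,0],
    [0,0,0],
    [0,0,0],
    [0,0,0],
  ],
  hand=[0,0,0,0,0,0,0,0,0,0,0,0],
)

```text
time: 35.45
ee_pos: [0.5065, -0.0191, 0.175]
tcp_rot: [-0.0, 0.8, 0.599, -0.001]
wrist_force: [-0.5, -0.1, -0.2]
width: 0.0856
finger_force: 0.0
```

Request:
apply_moves(
  dp=[
    [0,0,0],
    [0,0,0],
    [0,0,0],
    [0,0,0],
  ],
  rot=[
    [0,0,0],
    [0,0,0],
    [0,0,0],
    [0,0,0],
  ],
  hand=[0,0,0,0],
)

```text
time: 35.85
ee_pos: [0.5074, -0.0189, 0.1761]
tcp_rot: [0.0, 0.8, 0.6, -0.0]
wrist_force: [-0.5, 0.5, -0.0]
width: 0.0854
finger_force: 0.0
```

```bash
python3 - <<'E'
from h import *
from workcell import manip
for i in range(3): print(both((507,-20),72,r=60,name="wf"))
a=cv2.imread("pics/wf.png")[70:290,190:480]
f=manip.capture("scene"); b=cv2.cvtColor(f["img"],cv2.COLOR_RGB2BGR)[150:300,230:430]
cv2.imwrite("pics/fin.png",np.hstack([cv2.resize(a,(400,400)),cv2.resize(b,(400,400),interpolation=cv2.INTER_CUBIC)])); plan()
E
```

```text
[ 502.8  -35.5  -16.4   65.9   40.6   72.2 3973. ]
[ 502.8  -35.5  -16.1   66.1   40.5   72.2 3973. ]
[ 502.8  -35.5  -16.3   66.2   40.7   72.2 3971. ]
t 36.05 pos [507.5 -18.7 176.3] yaw -16.30 w 85.6 F [-0.1  0.4  0.1]
```

View pics/fin.png

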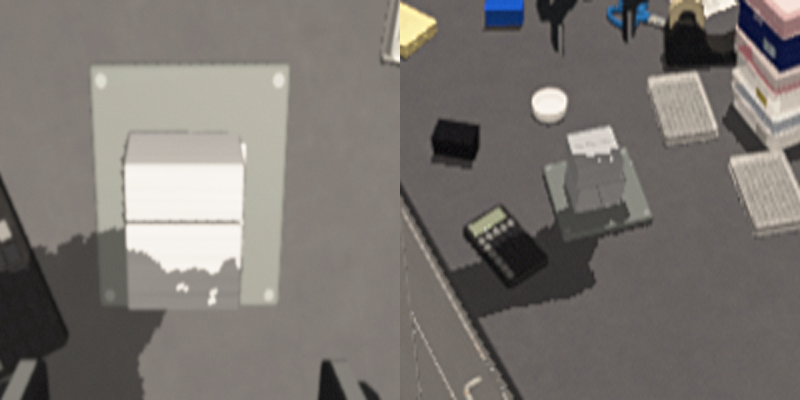

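The left half shows the upper pair with ends level and a thin dark seam at (183,222). The right half shows the pile on the plate with the dish and microplates in place. I'll measure the gap at the seam.

```bash
python3 - <<'E'
from h import *
from workcell import manip
for i in range(2):
    s=manip.get_state(); f=manip.capture("wrist")
    P=cloud(f,(s["ee_pos"],s["tcp_rot"]))*1000
    e=np.array([.2807,.9598]);n=np.array([-.9598,.2807]); d=P[...,:2]-[507.5,-19.5]
    A=d@e;B=d@n
    for nm,lo,hi in (("d",-60,2),("b",6,40)):
        m=(abs(P[...,2]-72)<2)&(A>lo)&(A<hi)&(abs(B)<45)
        r=cv2.minAreaRect(np.c_[A[m],B[m]].astype(np.float32)); print(nm,np.round(r[0],1),np.round(r[1],1),round(r[2],1),"A",np.percentile(A[m],[.5,99.5]).round(1),"B",np.percentile(B[m],[.5,99.5]).round(1))
    # seam profile
    u=323
    m=[(v,*np.round([A[v,u],P[v,u,2]],1)) for v in range(180,206)]
    if i==0: print(*m)
E
```

```text
d [-17.4   0.1] [38.7 66.1] 0.0 A [-36.5   1.9] B [-32.5  32.6]
b [18.  -0.2] [66.1 24. ] 90.0 A [ 6.1 29.8] B [-32.6  32.4]
(180, np.float64(13.7), np.float64(71.5)) (181, np.float64(13.5), np.float64(73.4)) (182, np.float64(12.3), np.float64(71.9)) (183, np.float64(11.7), np.float64(72.7)) (184, np.float64(11.1), np.float64(73.3)) (185, np.float64(10.1), np.float64(72.8)) (186, np.float64(9.3), np.float64(72.5)) (187, np.float64(8.4), np.float64(72.3)) (188, np.float64(7.8), np.float64(72.8)) (189, np.float64(6.7), np.float64(72.1)) (190, np.float64(6.0), np.float64(72.3)) (191, np.float64(nan), np.float64(nan)) (192, np.float64(-0.1), np.float64(58.3)) (193, np.float64(3.0), np.float64(70.6)) (194, np.float64(2.8), np.float64(72.4)) (195, np.float64(2.1), np.float64(72.6)) (196, np.float64(1.2), np.float64(72.5)) (197, np.float64(-0.1), np.float64(70.8)) (198, np.float64(-0.8), np.float64(71.4)) (199, np.float64(-1.2), np.float64(72.6)) (200, np.float64(-2.4), np.float64(71.5)) (201, np.float64(-2.7), np.float64(72.8)) (202, np.float64(-3.6), np.float64(72.7)) (203, np.float64(-4.6), np.float64(72.2)) (204, np.float64(-4.9), np.float64(73.6)) (205, np.float64(-6.4), np.float64(71.7))
d [-17.4   0. ] [66.  38.8] 90.0 A [-36.5   1.8] B [-32.5  32.6]
b [18.  -0.1] [66.  24.4] 89.5 A [ 6.1 29.8] B [-32.6  32.5]
```

```bash
python3 -c "
from workcell import manip
print(manip.sign_off())"
```

```text
the job is handed in; nothing more can be done
None
```

I stacked all four ingots on the plate as two mated, crossed layers and handed the job in at about 36 s. The last pictures show both layers level and square with seams of about 1 mm or less, and the dish and microplates where they were; one grasp missed and was redone. I have not seen a verdict.

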